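# Crank the router-lift handwheel round to its pointer

### The job

On the router-lift station on the bench, crank the larger handwheel clockwise (seen from above) by its upright handle until the handle stands right beside the upright pointer of the index ring around that wheel, then let go. Leave the smaller lock handwheel as it is.

Things in the scene. Friction and masses are not known exactly. Their poses are not given: they have to be found in the camera images.
- lift_wheel_handle (a point): Middle of the upright black handle (round, 24 mm in diameter, 56 mm tall) on the rim of the larger, dark steel, three-spoked handwheel, 150 mm across. This point is halfway up it, 128 mm above the bench; its foot is 3 mm above the rim. The sleeve spins freely on its pin, so it can be led round without turning the gripper. Space above and around the handle is clear. Axes do not matter.
- lift_wheel_hub (a point): Centre of the larger wheel on its vertical axis, level with the rim's top (97 mm above the bench); nothing of the hub is higher. The handle circles it at 65 mm radius. Turning takes 2 to 3 N at the handle; the wheel stays where left. It starts within 0.8 rad of its anticlockwise stop; the pointer lies 1.8 to 4.6 rad clockwise and can be reached only that way (travel 5.9 rad).
- pointer_target (a point): Where the handle's middle must end: 65 mm from the wheel axis, directly inward of the pointer, at the handle's height. The pointer is an upright dark steel block 30 x 14 mm, 32 mm tall (top 92 mm above the bench, below the rim's top), its middle 98 mm from the axis, just outside the rim, on a flat steel index ring 198 mm across beneath the wheel. It does not block the handle.
- lock_wheel_handle (a point): Middle of the small upright handle (16 mm in diameter, 22 mm tall, top 112 mm above the bench) of the smaller lock handwheel, 82 mm across, whose axis is 230 mm from the larger wheel's on the same station. Not to be moved. Either wheel can be on the left.

How it is judged:
At the end, for the whole second after the job is handed in: The larger wheel's handle is at rest beside the pointer: its middle is within 14 mm, seen from above, of the place on its circle directly inward of the pointer (about 12 degrees either way) (horizontal distance between lift_wheel_handle and pointer_target below 0.014 m); the robot touches nothing.
It fails at once if the smaller lock handwheel is turned (its handle moves more than 12 mm) (distance of lock_wheel_handle from where it was at the start of the episode above 0.012 m).
It also fails if it takes over 48 s, if anything falls off the work surface, if the arm or the gripper's body presses on something with over 40 N, if the wrist force passes 120 N, or if a joint passes its speed limit or range.

### The arm

A 6-joint arm with a two-finger parallel gripper is mounted at the origin on the work surface. World frame = base frame: x ahead of the robot, y to its left, z up, the work surface at z = 0. Lengths are in m, angles in rad, forces in N, time in s.
With the tool pointing down it reaches from about 0.325 to 0.85 m from the base axis. Payload 4.4 kg.
Tool frame: the origin (TCP) lies midway between the tips of the shut fingers; the grasp point (between the pads) lies 19 mm behind it; z points along the fingers, y is the line along which they close (so a half turn about z gives the same grasp; the last joint's range is limited). The gripper opens to 94 mm and grips with 3 to 60 N. Pads are 16 mm wide; open, the fingers measure 119 mm over their backs; the gripper's body (75 mm by 177 mm) begins 78 mm behind the grasp point.
Start: joints at [-1.359, 0.207, 1.542, -0, 1.393, -0.15], TCP at [0.204, -0.538, 0.205] pointing down, gripper open.
Joint ranges: [-2.73, 2.73], [-0.86, 2.22], [0.23, 2.46], [-1.11, 4.25], [0.08, 2.63], [-2.82, 2.82]. Speed limits (rad/s): [2.79, 2.79, 3.14, 3.14, 3.14, 3.14].

### API

Orientations are given as a rotation vector (axis times angle).
In Python, from workcell import r gives the robot as it stands. The module is installed in compiled form; this text tells all that it offers.
- The arm moves only by the tool arm_command, never from a script. Its argument "commands" is a list that holds one entry, the list of rows, each a list of 7 numbers: the turn, a rotation vector about the world's x, y, z in rad, then the shift along the world's x, y, z in m, then the closure, from 0 (fully open) to 1 (shut). A call has 1 to 8 rows; each row shifts and turns the commanded pose from where the row before left it; what a row does not reach is not made up. A row lasts 1/12 s, in which the tool goes at most 41.7 mm and 7.16 degrees, less where a joint would pass 70% of its speed; a pose out of reach is approached as far as the arm can. A call is refused whole if a number of a shift passes 0.0417 or a number of a turn 0.125, either way. A call with a gripper value outside its range is refused whole. The fingers move at their own pace and stop on an object; "squeeze" is the grip in N (left out, the last holds). Time passes only in rows, so rows that do not move let the fingers close. It gives the time, the measured TCP pose, the force, the opening and the grip force at its end, in the units of the state.
- r.get_obs(): the state, without advancing time (a new reading comes with each control period).
- r.camera(name): name is "scene" or "top" or "wrist"; returns the picture (420x560x3 uint8, blue, green, red); there is no depth.
- r.calibration(name): a dict with "camera_matrix" (3x3 intrinsics, pixels), "xyz" and "attitude" of the camera in the world. Camera axes: x right, y down, z forward; pixel columns grow to the right and rows downward; lengths in m; the calibration is good to about 2 mm. A picture is of the moment at which its call begins: read the wrist's pose just before it. calibration takes no time and is no camera call; for the wrist camera it gives the pose at the moment of the call.
- r.hand_in(): hands the job in; it is judged then, once.
Trained networks look in the newest picture that a camera, given by its name, has taken for a name from the list of things; names that differ only in an ending like _2 or _b are one class to them, and where a whole thing is asked for, a point or a joint stands for the part that bears it (a point fixed in the world has none). Each returns a list of dicts, best first, with "p" (0 to 1); they miss things now and then, are a little off and sometimes report something else, mostly with a low value. They report only what shows in the picture. A call takes as long as a camera call.
- r.search_frame(camera, name): "rect" ([left, top, right, bottom] in pixels, round what is visible of it).
- r.masks_of(camera, name): "region" (420x560 bool, what is visible of it) and "rect" ([left, top, right, bottom] in pixels, round what is visible of it).
The state is a dict: "time": time; "q": joint angles; "joint_vel": joint speeds; "tau": joint torques, N m; "ee_pos": TCP position; "eef_rot": TCP orientation; "wrist_force": force on the tool from outside, world axes, zero at the start; "wrist_torque": the same for the moment, N m; "width": finger opening in m; "grip_force": force on a finger pad.
Only numpy, scipy, OpenCV 4.12 (cv2) and the standard library are available. Lean on these libraries where they do the work, as an engineer would, in place of code of your own. Each camera call takes 0.05 s, during which the arm holds its last target. There are 200 camera calls.

## Working session

There is one attempt and no reset: what is moved stays moved. The work goes in short steps, Python scripts to look and compute and a tool call to move; the robot and the scene stay as the last step left them, time stands still between calls to the robot, and variables do not carry over. Pictures are saved under pics/ and viewed, at most 10 in all, crops included, and the job is handed in when it is done.

Besides the shell and the picture viewer there is one more tool, called after "Emit:" by a JSON object that holds its "method" and its "body", one argument or row to a line. arm_command: Moves the arm, as the interface text tells. Its arguments: {"type":"object","properties":{"commands":{"type":"array"},"squeeze":{"type":"number"}},"required":["commands"]}

```bash
mkdir -p pics; cat > h.py <<'E'
import numpy as np, cv2
from scipy.spatial.transform import Rotation as R
from workcell import r
def cal(n):
    c=r.calibration(n); K=np.array(c["camera_matrix"]); a=np.array(c["attitude"])
    M=a if a.shape==(3,3) else R.from_rotvec(a).as_matrix()
    return K,M,np.array(c["xyz"])
def px2w(n,u,v,z):
    K,M,t=cal(n); d=M@np.linalg.solve(K,[u,v,1]); return t+d*(z-t[2])/d[2]
def w2px(n,p):
    K,M,t=cal(n); q=K@(M.T@(np.array(p)-t)); return q[:2]/q[2]
E
python3 - <<'E'
from h import *
print(r.calibration("top"),r.calibration("scene"))
for n in("top","scene"):
    im=r.camera(n); cv2.imwrite(f"pics/{n}0.png",im)
    for t in("lift_wheel_handle","lift_wheel_hub","pointer_target","lock_wheel_handle"):
        try:
            for d in r.search_frame(n,t)[:2]: print(n,t,np.round(d["rect"]),round(d["p"],2))
        except Exception as e: print(n,t,e)
print(r.get_obs())
E
```

```text
{'camera_matrix': array([[503.42535209,   0.        , 282.66474935],
       [  0.        , 503.42535209, 211.58451796],
       [  0.        ,   0.        ,   1.        ]]), 'xyz': array([0.43736251, 0.01778249, 0.90927207]), 'attitude': array([-2.14375964,  2.13755407, -0.15327841])} {'camera_matrix': array([[505.47295005,   0.        , 278.3508121 ],
       [  0.        , 505.47295005, 219.48183002],
       [  0.        ,   0.        ,   1.        ]]), 'xyz': array([0.98779448, 0.14005475, 0.704203  ]), 'attitude': array([-1.69124299, -2.01679749,  0.71960337])}
top lift_wheel_handle [136. 182. 228. 274.] 0.9
top lift_wheel_hub [138. 181. 228. 270.] 0.73
top pointer_target [130. 172. 255. 283.] 0.84
top lock_wheel_handle [299. 201. 349. 252.] 0.69
scene lift_wheel_handle [324. 195. 423. 291.] 0.72
scene lift_wheel_hub [322. 193. 422. 289.] 0.59
scene pointer_target [296. 211. 437. 315.] 0.73
scene lock_wheel_handle [197. 209. 248. 251.] 0.82
{'time': 0.5, 'q': array([-1.35952171e+00,  2.06630632e-01,  1.54154709e+00,  6.64124350e-05,
        1.39355110e+00, -1.50475205e-01]), 'joint_vel': array([-0.00019957, -0.00017131, -0.00243967, -0.00014345, -0.00055174,
        0.00040661]), 'tau': array([-3.14772988e-04, -3.70492637e+01, -2.81437665e+01,  6.98463782e-02,
        2.88436131e-02, -4.42118142e-05]), 'ee_pos': array([ 0.20351469, -0.53773803,  0.20540689]), 'eef_rot': array([-3.09021032e+00, -5.65099046e-01, -9.61319229e-05]), 'wrist_force': array([ 0.69988624,  0.53364872, -0.14663717]), 'wrist_torque': array([ 0.04239802, -0.02046699, -0.02978298]), 'grip_force': 0.0, 'width': 0.09376398155423418}
```

View pics/top0.png

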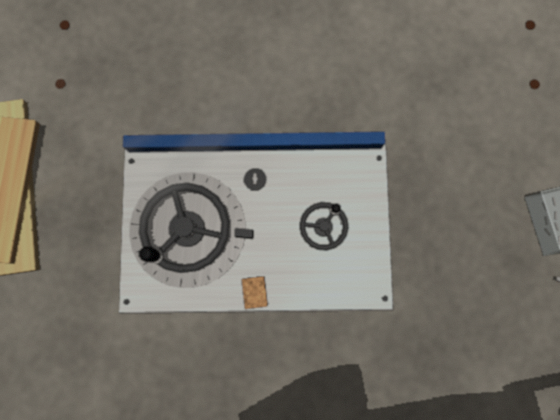

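View pics/scene0.png

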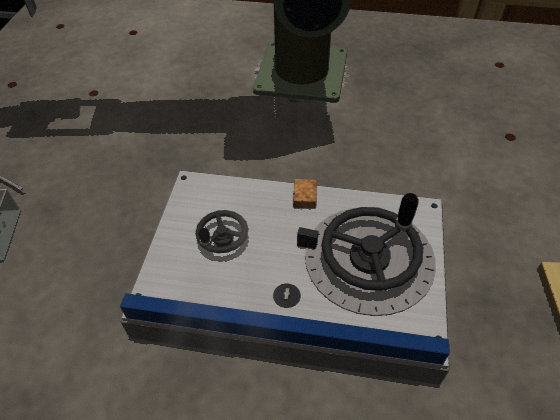

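The top view shows the larger wheel's hub at about (185,228), its handle at (149,254), the pointer at (244,233) and the lock wheel at (324,226). The scene view agrees, with the handle at (408,210) and the pointer at (308,238). Next I fit the hub, handle and pointer in both views.

```bash
cat > m.py <<'E'
from h import *
from scipy.optimize import least_squares
hub0=px2w("top",184,227,.09)
print("hub",hub0,"rim L/R/T/B",[np.round(px2w("top",*p,.09)[:2],3) for p in((139,227),(230,227),(184,183),(184,272))])
ptr=px2w("top",244,233,.092)
print("ptr top",ptr,"scene",px2w("scene",308,232,.092),"lock",px2w("top",324,226,.09))
print("handle: top-cam mid",px2w("top",149,254,.128),"scene mid",px2w("scene",407,211,.128), "scene hub", px2w("scene",373,243,.097))
print("dist ptr",np.linalg.norm((ptr-hub0)[:2]))
im=cv2.imread("pics/top0.png"); im2=cv2.imread("pics/scene0.png")
h=hub0[:2]; a=np.arctan2(*(ptr[:2]-h)[::-1])
hm=(px2w("top",149,254,.128)+px2w("scene",407,211,.128))[:2]/2
b=np.arctan2(*(hm-h)[::-1]); print("ptr ang",a,"handle ang",b,"cw travel",(b-a)%(2*np.pi),"rad",np.linalg.norm(hm-h))
out=[]
for n,I,(x,y) in(("top",im,(110,150)),("scene",im2,(280,170))):
    s=4; I=cv2.resize(I[y:y+140,x:x+170],None,fx=s,fy=s,interpolation=cv2.INTER_CUBIC)
    def P(p,c): q=(w2px(n,p)-[x,y])*s; cv2.circle(I,tuple(int(k) for k in q),2,c,-1)
    for t in np.arange(0,6.28,.1): P([h[0]+.075*np.cos(t),h[1]+.075*np.sin(t),.09],(0,255,0))
    P([*h,.097],(0,0,255))
    for z in(.1,.128,.156): P([h[0]+.065*np.cos(b),h[1]+.065*np.sin(b),z],(0,255,255))
    for d in(.083,.113): P([h[0]+d*np.cos(a),h[1]+d*np.sin(a),.092],(255,0,255))
    out.append(I)
cv2.imwrite("pics/ov.png",cv2.resize(np.hstack(out),None,fx=.58,fy=.58,interpolation=cv2.INTER_AREA))
E
python3 m.py
```

```text
hub [0.53483194 0.18516896 0.09      ] rim L/R/T/B [array([0.535, 0.259]), array([0.535, 0.11 ]), array([0.608, 0.188]), array([0.462, 0.183])]
ptr top [0.52499341 0.08638645 0.092     ] scene [0.52718397 0.09117279 0.092     ] lock [ 0.53708098 -0.04437084  0.09      ]
handle: top-cam mid [0.48797877 0.23043249 0.128     ] scene mid [0.49170344 0.23162596 0.128     ] scene hub [0.53500878 0.18888256 0.097     ]
dist ptr 0.09927125019700608
ptr ang -1.6700668289205087 handle ang 2.346624832373366 cw travel 4.016691661293875 rad 0.06424437149693149
```

View pics/ov.png

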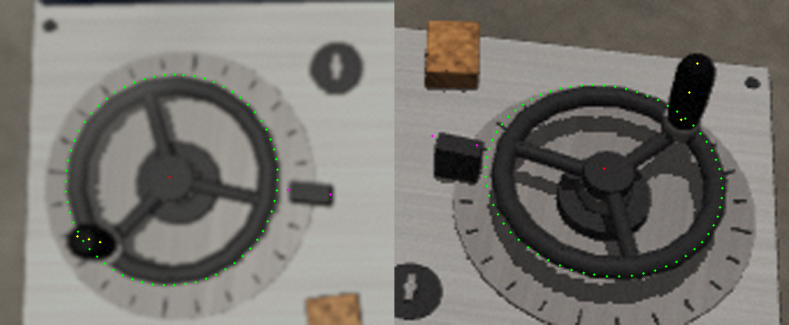

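Both views agree. My working values are hub (0.536, 0.187), handle (0.4905, 0.233) and pointer angle −1.67, which puts the target at (0.5295, 0.122). The clockwise travel is about 4.0 rad, within the stated range. I'm moving to above the handle.

Emit:
{"method": "arm_command", "body": {
  "commands": [
    [[0, 0, 0, 0.012, 0.032, 0, 0], [0, 0, 0, 0.012, 0.032, 0, 0], [0, 0, 0, 0.012, 0.032, 0, 0], [0, 0, 0, 0.012, 0.032, 0, 0], [0, 0, 0, 0.012, 0.032, 0, 0], [0, 0, 0, 0.012, 0.032, 0, 0], [0, 0, 0, 0.012, 0.032, 0, 0], [0, 0, 0, 0.012, 0.032, 0, 0]]
  ],
  "squeeze": 15
}}

```text
time: 1.17
ee_pos: [0.2998, -0.2803, 0.2056]
eef_rot: [3.09, 0.564, 0.001]
wrist_force: [0.9, -0.6, 0.1]
width: 0.0942
grip_force: 0.0
```

Emit:
{"method": "arm_command", "body": {
  "commands": [
    [[0, 0, 0, 0.012, 0.032, 0, 0], [0, 0, 0, 0.012, 0.032, 0, 0], [0, 0, 0, 0.012, 0.032, 0, 0], [0, 0, 0, 0.012, 0.032, 0, 0], [0, 0, 0, 0.012, 0.032, 0, 0], [0, 0, 0, 0.012, 0.032, 0, 0], [0, 0, 0, 0.012, 0.032, 0, 0], [0, 0, 0, 0.012, 0.032, 0, 0]]
  ]
}}

```text
time: 1.83
ee_pos: [0.3959, -0.0241, 0.2059]
eef_rot: [3.09, 0.565, 0.002]
wrist_force: [0.2, -0.5, -0.1]
width: 0.0943
grip_force: 0.0
```

Emit:
{"method": "arm_command", "body": {
  "commands": [
    [[0, 0, 0, 0.012, 0.032, 0, 0], [0, 0, 0, 0.012, 0.032, 0, 0], [0, 0, 0, 0.012, 0.032, 0, 0], [0, 0, 0, 0.012, 0.032, 0, 0], [0, 0, 0, 0.012, 0.032, 0, 0], [0, 0, 0, 0.012, 0.032, 0, 0], [0, 0, 0, 0.012, 0.032, 0, 0], [0, 0, 0, 0, 0, 0, 0]]
  ]
}}

```text
time: 2.5
ee_pos: [0.4809, 0.203, 0.2056]
eef_rot: [-3.087, -0.572, -0.003]
wrist_force: [-0.3, 0.7, 0.5]
width: 0.0943
grip_force: 0.0
```

Emit:
{"method": "arm_command", "body": {
  "commands": [
    [[0, 0, 0, 0.005, 0.015, 0, 0], [0, 0, 0, 0.005, 0.015, 0, 0], [0, 0, 0, 0, 0, 0, 0], [0, 0, 0, 0, 0, 0, 0]]
  ]
}}

```text
time: 2.83
ee_pos: [0.4893, 0.2279, 0.2053]
eef_rot: [3.089, 0.566, -0.001]
wrist_force: [-0.2, 0.9, -0.5]
width: 0.0941
grip_force: 0.0
```

```bash
python3 - <<'E'
from h import *
print(r.get_obs()["ee_pos"],r.get_obs()["time"])
im=r.camera("wrist"); K,M,t=cal("wrist"); print(t)
for p in([.4905,.2335,.156],[.4905,.2335,.1],[.536,.187,.097]):
    q=w2px("wrist",p); print(q); cv2.circle(im,tuple(int(k) for k in q),3,(0,255,255),-1)
cv2.imwrite("pics/w1.png",im)
E
```

```text
[0.48928675 0.22785946 0.20534154] 2.8333
[0.55366893 0.25266025 0.38499445]
[271.13715904 217.99816423]
[272.19248052 201.98083503]
[334.49567354 174.70121198]
```

View pics/w1.png

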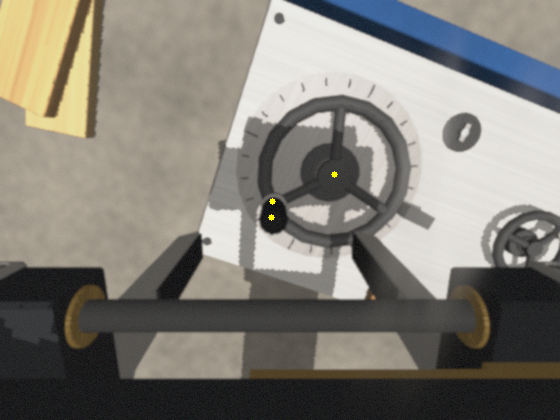

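The wrist view shows the handle's top at about (273,218), matching the projection, and the hub at (332,173). I'm centring, descending and gripping.

Emit:
{"method": "arm_command", "body": {
  "commands": [
    [[0, 0, 0, 0.001, 0.004, -0.018, 0], [0, 0, 0, 0, 0, -0.02, 0], [0, 0, 0, 0, 0, -0.02, 0], [0, 0, 0, 0, 0, -0.02, 0], [0, 0, 0, 0, 0, -0.015, 0], [0, 0, 0, 0, 0, 0, 0], [0, 0, 0, 0, 0, 0, 0]]
  ]
}}

```text
time: 3.47
ee_pos: [0.4897, 0.231, 0.1119]
eef_rot: [3.09, 0.563, -0.004]
wrist_force: [0.7, -0.2, -1.0]
width: 0.094
grip_force: 0.0
```

Emit:
{"method": "arm_command", "body": {
  "commands": [
    [[0, 0, 0, 0, 0, 0, 1], [0, 0, 0, 0, 0, 0, 1], [0, 0, 0, 0, 0, 0, 1], [0, 0, 0, 0, 0, 0, 1], [0, 0, 0, 0, 0, 0, 1], [0, 0, 0, 0, 0, 0, 1], [0, 0, 0, 0, 0, 0, 1], [0, 0, 0, 0, 0, 0, 1]]
  ],
  "squeeze": 15
}}

```text
time: 4.13
ee_pos: [0.4905, 0.2323, 0.1125]
eef_rot: [3.09, 0.565, -0.0]
wrist_force: [0.3, -0.0, 0.1]
width: 0.0441
grip_force: 0.0
```

Emit:
{"method": "arm_command", "body": {
  "commands": [
    [[0, 0, 0, 0, 0, 0, 1], [0, 0, 0, 0, 0, 0, 1], [0, 0, 0, 0, 0, 0, 1], [0, 0, 0, 0, 0, 0, 1], [0, 0, 0, 0, 0, 0, 1], [0, 0, 0, 0, 0, 0, 1]]
  ]
}}

```text
time: 4.63
ee_pos: [0.4907, 0.2319, 0.1124]
eef_rot: [3.09, 0.565, 0.0]
wrist_force: [1.5, -1.8, -0.2]
width: 0.024
grip_force: 15.0
```

```bash
python3 - <<'E'
from h import *
o=r.get_obs();p=o["ee_pos"];print(p,o["width"],o["grip_force"],o["wrist_force"])
h=np.array([.536,.187]);a0=np.arctan2(*(p[:2]-h)[::-1]);a1=-1.67-0+0
n=32; s=((a0-a1)%(2*np.pi))/n
print(a0,s)
c=[h+.065*np.array([np.cos(a0-s*k),np.sin(a0-s*k)]) for k in range(n+1)]
for k in range(n): print(np.round(c[k+1]-c[k],4), np.round(c[k+1],3))
E
```

```text
[0.49072147 0.23187018 0.11242856] 0.024025943798118097 14.999976865619828 [ 1.53141678 -1.78547783 -0.22585357]
2.360724188185902 0.12596013088080943
[0.0061 0.0054] [0.496 0.238]
[0.0067 0.0046] [0.503 0.243]
[0.0073 0.0037] [0.51  0.247]
[0.0077 0.0028] [0.518 0.249]
[0.008  0.0018] [0.526 0.251]
[0.0081 0.0008] [0.534 0.252]
[ 0.0082 -0.0002] [0.542 0.252]
[ 0.0081 -0.0013] [0.55 0.25]
[ 0.0079 -0.0023] [0.558 0.248]
[ 0.0075 -0.0032] [0.565 0.245]
[ 0.007  -0.0042] [0.572 0.241]
[ 0.0065 -0.005 ] [0.579 0.236]
[ 0.0058 -0.0058] [0.585 0.23 ]
[ 0.005  -0.0065] [0.59  0.224]
[ 0.0042 -0.007 ] [0.594 0.217]
[ 0.0032 -0.0075] [0.597 0.209]
[ 0.0023 -0.0079] [0.599 0.201]
[ 0.0013 -0.0081] [0.601 0.193]
[ 0.0002 -0.0082] [0.601 0.185]
[-0.0008 -0.0081] [0.6   0.177]
[-0.0018 -0.008 ] [0.598 0.169]
[-0.0028 -0.0077] [0.596 0.161]
[-0.0037 -0.0073] [0.592 0.154]
[-0.0046 -0.0068] [0.587 0.147]
[-0.0054 -0.0061] [0.582 0.141]
[-0.0062 -0.0054] [0.576 0.136]
[-0.0068 -0.0046] [0.569 0.131]
[-0.0073 -0.0037] [0.562 0.127]
[-0.0077 -0.0027] [0.554 0.125]
[-0.008  -0.0018] [0.546 0.123]
[-0.0081 -0.0007] [0.538 0.122]
[-0.0082  0.0003] [0.53  0.122]
```

Gripped: the width is 24 mm, the handle's diameter. I'm leading it clockwise.

Emit:
{"method": "arm_command", "body": {
  "commands": [
    [[0, 0, 0, 0.006, 0.0055, 0, 1], [0, 0, 0, 0.0067, 0.0045, 0, 1], [0, 0, 0, 0.0073, 0.0037, 0, 1], [0, 0, 0, 0.0077, 0.0028, 0, 1], [0, 0, 0, 0, 0, 0, 1]]
  ]
}}

```text
time: 5.05
ee_pos: [0.5203, 0.25, 0.1124]
eef_rot: [-3.089, -0.565, -0.004]
wrist_force: [1.9, 0.8, -1.3]
width: 0.0235
grip_force: 15.0
```

Emit:
{"method": "arm_command", "body": {
  "commands": [
    [[0, 0, 0, 0.008, 0.0018, 0, 1], [0, 0, 0, 0.008, 0.0008, 0, 1], [0, 0, 0, 0.008, -0.0002, 0, 1], [0, 0, 0, 0.008, -0.0013, 0, 1], [0, 0, 0, 0.008, -0.0023, 0, 1], [0, 0, 0, 0.0075, -0.0032, 0, 1], [0, 0, 0, 0.007, -0.0042, 0, 1], [0, 0, 0, 0.0065, -0.005, 0, 1]]
  ]
}}

```text
time: 5.72
ee_pos: [0.5811, 0.2363, 0.1125]
eef_rot: [-3.088, -0.565, -0.005]
wrist_force: [1.3, 3.9, -0.8]
width: 0.0236
grip_force: 15.0
```

```bash
python3 - <<'E'
from h import *
o=r.get_obs();p=o["ee_pos"];d=p[:2]-[.536,.187];print(p,np.hypot(*d),np.arctan2(d[1],d[0]),o["wrist_force"],o["width"],o["time"])
E
```

```text
[0.58113474 0.23632309 0.11247241] 0.06685740438733588 0.8297100563478882 [ 1.25422822  3.92922937 -0.80541945] 0.023625503988580446 5.7167
```

Emit:
{"method": "arm_command", "body": {
  "commands": [
    [[0, 0, 0, 0.0058, -0.0058, 0, 1], [0, 0, 0, 0.005, -0.0065, 0, 1], [0, 0, 0, 0.0042, -0.007, 0, 1], [0, 0, 0, 0.0032, -0.0075, 0, 1], [0, 0, 0, 0.0023, -0.008, 0, 1], [0, 0, 0, 0.0013, -0.008, 0, 1], [0, 0, 0, 0.0002, -0.008, 0, 1], [0, 0, 0, -0.0008, -0.008, 0, 1]]
  ]
}}

```text
time: 6.38
ee_pos: [0.602, 0.1751, 0.1125]
eef_rot: [3.089, 0.564, 0.004]
wrist_force: [4.0, 2.0, -2.2]
width: 0.0236
grip_force: 15.0
```

Emit:
{"method": "arm_command", "body": {
  "commands": [
    [[0, 0, 0, -0.0018, -0.008, 0, 1], [0, 0, 0, -0.0028, -0.0077, 0, 1], [0, 0, 0, -0.0037, -0.0073, 0, 1], [0, 0, 0, -0.0046, -0.0068, 0, 1], [0, 0, 0, 0, 0, 0, 1]]
  ]
}}

```text
time: 6.8
ee_pos: [0.5863, 0.1438, 0.1124]
eef_rot: [3.088, 0.563, -0.003]
wrist_force: [2.7, -5.0, -1.7]
width: 0.0235
grip_force: 15.0
```

```bash
python3 - <<'E'
from h import *
o=r.get_obs();p=o["ee_pos"];d=p[:2]-[.536,.187];print(p,np.hypot(*d),np.arctan2(d[1],d[0]),o["wrist_force"],o["width"],o["time"])
E
```

```text
[0.58628826 0.14381839 0.11244644] 0.06628393746519251 -0.7095127036604219 [ 2.65416964 -5.00859459 -1.72483012] 0.023539221546226365 6.8
```

Emit:
{"method": "arm_command", "body": {
  "commands": [
    [[0, 0, 0, -0.0055, -0.0055, 0, 1], [0, 0, 0, -0.006, -0.005, 0, 1], [0, 0, 0, -0.0067, -0.0042, 0, 1], [0, 0, 0, -0.0073, -0.0035, 0, 1], [0, 0, 0, -0.0077, -0.0025, 0, 1], [0, 0, 0, -0.008, -0.0015, 0, 1], [0, 0, 0, 0, 0, 0, 1], [0, 0, 0, 0, 0, 0, 1]]
  ]
}}

```text
time: 7.47
ee_pos: [0.5441, 0.1229, 0.1124]
eef_rot: [3.088, 0.566, -0.008]
wrist_force: [-1.9, -5.8, 1.8]
width: 0.0237
grip_force: 15.0
```

```bash
python3 - <<'E'
from h import *
from scipy.optimize import least_squares
o=r.get_obs();p=o["ee_pos"]
P=np.array([(.4907,.2319),(.5203,.250),(.5811,.2363),(.602,.1751),(.5863,.1438),p[:2]])
f=least_squares(lambda c:np.hypot(*(P-c[:2]).T)-.065,[.536,.187]).x
f2=least_squares(lambda c:np.hypot(*(P-c[:2]).T)-c[2],[.536,.187,.065]).x
d=p[:2]-f;print(p,f,f2,np.hypot(*d),np.arctan2(d[1],d[0]),o["wrist_force"],o["width"])
for ptr in((.525,.0864),(.5272,.0912)):
    e=np.array(ptr)-f; print(np.hypot(*e),np.arctan2(e[1],e[0]),f+.065*e/np.hypot(*e))
im=r.camera("wrist"); cv2.imwrite("pics/w2.png",im)
im=r.camera("scene"); cv2.imwrite("pics/s2.png",cv2.resize(im[150:330,250:470],None,fx=3,fy=3))
E
```

```text
[0.54405184 0.12289067 0.11236986] [0.5381921  0.18753936] [0.53821447 0.18755096 0.06496912] 0.06491371189815565 -1.4804036708481234 [-1.93486462 -5.82441412  1.82175349] 0.023689034525609633
0.10199609113054864 -1.7004989708196878 [0.52978505 0.12308534]
0.09696442367127822 -1.6844027613263488 [0.53082356 0.12295837]
```

View pics/w2.png

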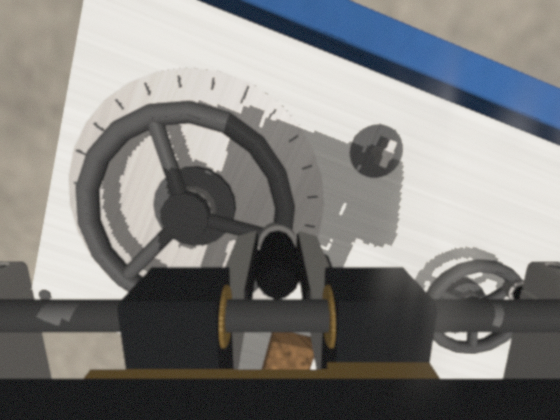

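The wrist view shows the handle gripped at (278,265), and the pointer is mostly hidden behind the fingers. The circle fit gives radius 65.0 mm and hub (0.538, 0.1875), so about 13 mm remain.

Emit:
{"method": "arm_command", "body": {
  "commands": [
    [[0, 0, 0, -0.0065, -0.0005, 0, 1], [0, 0, 0, -0.0065, 0.0005, 0, 1], [0, 0, 0, 0, 0, 0, 1], [0, 0, 0, 0, 0, 0, 1]]
  ]
}}

```text
time: 7.9
ee_pos: [0.5313, 0.123, 0.1124]
eef_rot: [3.088, 0.566, -0.007]
wrist_force: [-1.4, -5.5, 1.1]
width: 0.0237
grip_force: 15.0
```

Emit:
{"method": "arm_command", "body": {
  "commands": [
    [[0, 0, 0, 0, 0, 0, 0], [0, 0, 0, 0, 0, 0, 0], [0, 0, 0, 0, 0, 0, 0], [0, 0, 0, 0, 0, 0, 0], [0, 0, 0, 0, 0, 0, 0], [0, 0, 0, 0, 0, 0, 0], [0, 0, 0, 0, 0, 0, 0], [0, 0, 0, 0, 0, 0, 0]]
  ]
}}

```text
time: 8.57
ee_pos: [0.5333, 0.1244, 0.1124]
eef_rot: [-3.09, -0.565, 0.0]
wrist_force: [-0.0, -0.1, -0.1]
width: 0.0736
grip_force: 0.0
```

Emit:
{"method": "arm_command", "body": {
  "commands": [
    [[0, 0, 0, 0, 0, 0.01, 0], [0, 0, 0, 0, 0, 0.02, 0], [0, 0, 0, 0, 0, 0.03, 0], [0, 0, 0, 0, 0, 0.03, 0], [0, 0, 0, 0, 0, 0.02, 0], [0, 0, 0, -0.03, 0, 0, 0], [0, 0, 0, -0.03, 0, 0, 0], [0, 0, 0, -0.03, 0, 0, 0]]
  ]
}}

```text
time: 9.23
ee_pos: [0.4429, 0.1243, 0.2238]
eef_rot: [3.09, 0.565, 0.003]
wrist_force: [-0.4, 0.1, -0.6]
width: 0.0941
grip_force: 0.0
```

Emit:
{"method": "arm_command", "body": {
  "commands": [
    [[0, 0, 0, 0, -0.03, 0, 0], [0, 0, 0, 0, -0.03, 0, 0], [0, 0, 0, 0, -0.03, 0, 0], [0, 0, 0, 0, -0.03, 0, 0], [0, 0, 0, 0, -0.03, 0, 0], [0, 0, 0, 0, -0.03, 0, 0], [0, 0, 0, 0, -0.03, 0, 0], [0, 0, 0, 0, 0, 0, 0]]
  ]
}}

```text
time: 9.9
ee_pos: [0.4436, -0.0902, 0.2236]
eef_rot: [3.089, 0.556, 0.001]
wrist_force: [0.6, -1.0, 0.0]
width: 0.0941
grip_force: 0.0
```

```bash
python3 - <<'E'
from h import *
o=r.get_obs();print(o["ee_pos"],o["wrist_force"],o["width"],o["time"])
out=[]
for n,(x,y) in(("top",(110,150)),("scene",(270,170))):
    I=r.camera(n); s=2.3
    for d in r.search_frame(n,"lift_wheel_handle")[:1]: print(d)
    def P(p,c): q=w2px(n,p); I[int(q[1]+.5),int(q[0]+.5)]=c
    P([.5317,.1229,.156],(0,255,255));P([.5317,.1229,.1],(0,255,0))
    out.append(cv2.resize(I[y:y+140,x:x+170],None,fx=s,fy=s,interpolation=cv2.INTER_NEAREST))
cv2.imwrite("pics/f.png",np.hstack(out))
E
```

```text
[ 0.44360211 -0.09022454  0.22357764] [ 0.61034726 -0.97308028  0.02515706] 0.09407539087560123 9.9
{'rect': [321.5, 206.3, 421.6, 291.7], 'p': 0.55}
```

View pics/f.png

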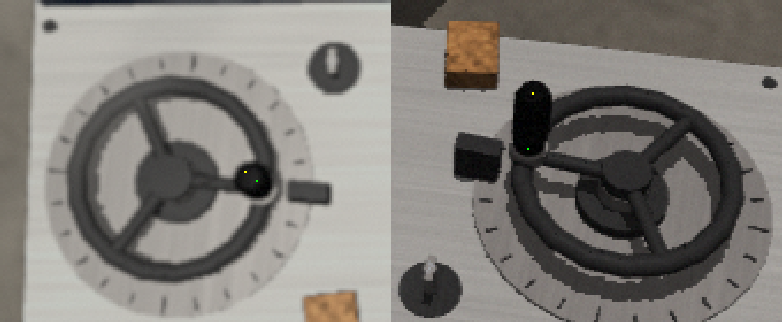

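The final top view shows the handle's foot at (263,188), on the line from the hub (171,178) to the pointer (311,192). The scene view agrees. The arm is clear, so I'm handing in.

```bash
python3 -c "
from workcell import r
print(r.hand_in())"
```

```text
the job is handed in; nothing more can be done
None
```

I cranked the larger handwheel clockwise until its handle stood beside the pointer, released it and backed the arm clear; the lock wheel was never approached, and the job was handed in at about 10 s (the hand-in returned no verdict).

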